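# Isolate the finisher and pop its fuse hatch

### The arm

A 6-joint arm with a two-finger parallel gripper is mounted at the origin on the work surface. World frame = base frame: x ahead of the robot, y to its left, z up, the work surface at z = 0. Lengths are in mm, angles in degrees, forces in N, time in s.
With the tool pointing down it reaches from about 300 to 850 mm from the base axis. Payload 4.2 kg.
Tool frame: the origin (TCP) lies on the centre line of the jaws, within the pads' length; the fingertips stand 14 mm ahead of it and the grasp point (between the pads) lies 5 mm behind it; z points along the fingers, y is the direction in which the jaws open and shut (so a half turn about z gives the same grasp; the last joint's range is limited). The gripper opens to 91 mm and grips with 3 to 60 N. Pads are 32 mm wide; open, the fingers measure 118 mm over their backs; the gripper's body (76 mm by 178 mm) begins 60 mm behind the grasp point.
Start: joints at [-70.417, 18.312, 89.639, -0, 72.044, -1.146], TCP at [203.53, -537.789, 227.976] pointing down, gripper open.
Joint ranges: [-177.97, 177.97], [-48.28, 115.42], [12.27, 149.76], [-77.06, 257.06], [2.81, 150.46], [-146.56, 146.56]. Speed limits (degrees/s): [147.25, 147.25, 180, 180, 180, 180].

### API

Orientations are given as [roll, pitch, yaw] about the fixed x, y, z axes, in that order (R = Rz(yaw) Ry(pitch) Rx(roll)).
In Python, from workcell import env gives the robot as it stands.
- The arm moves only by the tool play_rows, never from a script. Its argument "increments" is a list of rows, each a list of 5 numbers: the shift along the world's x, y, z in mm, then the turn about the world's z in degrees, then the closure, from 0 (fully open) to 1 (shut). In form: [[x, y, z, yaw, fingers], ...]. A call has 1 to 20 rows; each row shifts and turns the commanded pose from where the row before left it; what a row does not reach is not made up. A row lasts 1/8 s, in which the tool goes at most 62.5 mm and 10.7 degrees, less where a joint would pass 70% of its speed; a pose out of reach is approached as far as the arm can. A call is refused whole if a number of a shift passes 62.5 or a number of a turn 10.7, either way. A call with a gripper value outside its range is refused whole. The fingers move at their own pace and stop on an object; "newtons" is the grip in N (left out, the last holds). Time passes only in rows, so rows that do not move let the fingers close. It gives the time, the measured TCP pose, the force and the opening at its end, in the units of the state.
- env.state(): the state, without advancing time (a new reading comes with each control period).
- env.grab_frame(name): name is "scene" or "top" or "wrist"; returns the picture (480x640x3 uint8, red, green, blue); there is no depth.
- env.calibration(name): a dict with "fx", "fy", "cx", "cy" (pixels), "R" (3x3) and "t" (3): a world point X has camera coordinates R X + t; the wrist camera has in their place "hand_eye" (4x4, takes a point from camera to tool coordinates, whose origin is the TCP and whose axes are the flange's). Camera axes: x right, y down, z forward; pixel columns grow to the right and rows downward; lengths in mm; the calibration is good to about 2 mm. The wrist camera is an equidistant fisheye: a pixel r from the principal point sees the ray r / f radians off the axis. A picture is of the moment at which its call begins: read the wrist's pose just before it. calibration takes no time and is no camera call.
- env.job_done(): hands the job in, once; it reports no verdict.
The state is a dict: "time_s": time; "qpos": joint angles; "qvel": joint speeds; "effort": joint torques, N m; "ee_pos": TCP position; "ee_rot": TCP orientation; "force": force on the tool from outside, world axes, zero at the start; "torque": the same for the moment, N m; "gripper_width": finger opening in mm.
Only numpy, scipy, OpenCV 4.12 (cv2) and the standard library are available. Lean on these libraries where they do the work, as an engineer would, in place of code of your own. Each camera call takes 0.05 s, during which the arm holds its last target.

### The job

In the shoe repair shop the finishing machine's fuses are to be looked at. First push the isolator lever all the way over to the far side, away from the robot, to switch the machine off; then press down the finger pad at the front edge of the wide white hatch once, let the hatch pop up and see that it stays open. Leave the narrow hatch shut and everything else on the bench where it is.

Things in the scene. Friction and masses are not known exactly. Their poses are not given: they have to be found in the camera images.
- iso_box: fixed grey isolator box, 110 (x) x 85 (y) x 50 mm high, a toggle lever on its top. Origin: centre of its underside on the bench; x is the direction in which the lever is to be pushed (away from the robot, give or take the yaw), z up. The lever's hinge axis is parallel to y, at x = 0, z = 72 mm; a 70 x 50 mm block 25 mm high carries it (top at z = 75)
- isolator (a joint): toggle lever, rad: 0 = on, leaning 0.5 rad from upright towards -x of the isolator box (towards the robot); 1.0 = off, leaning 0.5 rad towards +x, at a hard stop. It starts between 0 and 0.25 and stays where it is left; about 1 N at the tip moves it
- isolator_tip (a point): centre of the ball (26 mm dia) at the lever's end, 80 mm from the hinge, on a rod of 10 mm dia; 142 to 152 mm above the bench
- fuse_box: fixed white metal box with a wide hatch on top, 150 deep (x) x 150 wide (y) x 104 high. Origin: centre of its underside on the bench; x points from the hatch's front edge to its hinge (away from the robot, give or take the yaw), z up. The hatch covers the whole width and x from -79 to +23; behind it is a fixed flat top at the same height. An open hatch's front edge rises to about 175 above the bench
- fuse_hatch (a joint): hinge of the wide hatch, rad: about 0 latched shut, down to -0.075 when pressed in to the stop (7 mm at the pad), 0.75 popped fully open (spring-held, tilted up 43 deg about its rear edge at x = +25, z = 97 in the box frame). Push-push latch: press the pad down past -0.06 (5.5 mm) with about 3 to 4 N all the way; then comes a hard stop; a force stop of 6 N is right, let go, and the hatch springs open in about half a second, following a finger that draws back
- fuse_press (a point): centre of the finger pad (18 x 45 mm, flush) on the wide hatch, on its upper face 13 mm behind its front edge; moves with the hatch; when shut it is 104 to 105 mm above the bench. The point's z is normal to the hatch. Press straight down here
- fuse_latch (a joint): hidden counter of the wide hatch's latch, m: 0 latched as found, moves to 0.011 to 0.013 after the first press and release (hatch open), to 0.026 after a second press and release (hatch caught shut again)
- lamp_box: fixed white metal box with a narrow hatch on top, 150 deep (x) x 90 wide (y) x 104 high. Origin: centre of its underside on the bench; x points from the hatch's front edge to its hinge (away from the robot, give or take the yaw), z up. The hatch covers the whole width and x from -79 to +23; behind it is a fixed flat top at the same height. An open hatch's front edge rises to about 175 above the bench
- lamp_hatch (a joint): hinge of the narrow hatch, rad: about 0 latched shut, down to -0.075 when pressed in to the stop (7 mm at the pad), 0.75 popped fully open (spring-held, tilted up 43 deg about its rear edge at x = +25, z = 97 in the box frame). Push-push latch: press the pad down past -0.06 (5.5 mm) with about 3 to 4 N all the way; then comes a hard stop; a force stop of 6 N is right, let go, and the hatch springs open in about half a second, following a finger that draws back
- lamp_press (a point): centre of the finger pad (18 x 45 mm, flush) on the narrow hatch, on its upper face 13 mm behind its front edge; moves with the hatch; when shut it is 104 to 105 mm above the bench. The point's z is normal to the hatch. Press straight down here
- polish_tin: round flat closed tin, 70 dia x 26 high, standing in front of the wide-hatch box (mm); loose, to be left alone. Origin: centre of its underside
- wax_tin: round flat closed tin, 60 dia x 24 high, standing in front of the narrow-hatch box (mm); loose, to be left alone. Origin: centre of its underside
- thread_spool: wooden spool, 38 dia x 42 high, standing on the rear top of the narrow-hatch box (mm); loose, to be left alone. Origin: centre of its underside
- heel_block: rubber and leather heel block, 55 x 60 x 26 high, in front of the isolator (mm); loose, to be left alone. Origin: centre of its underside
- glue_pot: square white pot 70 x 70 x 85 high with a pointed nozzle to 132, far on the bench (mm); loose, to be left alone. Origin: centre of its underside
- shoe_brush: wooden brush 160 x 50 x 45 high, left on the bench (mm); loose, to be left alone. Origin: centre of its underside
- hammer: hammer 260 long, lying at the right of the bench, head 88 long and 26 thick (mm); loose, to be left alone. Origin: centre of its underside
Mind the look-alikes: they are no part of the job. Leave any blue or orange look-alike of the iso_box alone.

How it is judged (in metres and radians):
On the way, in this order (a step that is already met when the one before it is completed fails the run):
1. the isolator lever is pushed all the way over to off (value of joint isolator above 0.85 rad), for 0.2 s.
2. the wide hatch has popped open after that one press (value of joint fuse_hatch above 0.6 rad and value of joint fuse_latch between 0.008 and 0.016 m), for 0.3 s.
At the end, for the whole second after the job is handed in: The lever is over to off (above 0.85 of 1.0 rad), the wide hatch stands open (above 0.6 of 0.75 rad) after one press (latch counter 0.008 to 0.016), the narrow hatch is shut (below 0.1 rad) (all of step 2 and value of joint isolator above 0.85 rad and value of joint lamp_hatch below 0.1 rad); the robot touches nothing.
It fails at once if the wide hatch opens while the isolator is still on (value of joint fuse_hatch above 0.12 rad and value of joint isolator below 0.7 rad).
It fails at once if the wide hatch is pressed in a second time (value of joint fuse_latch above 0.018 m).
It fails at once if the narrow hatch pops open (value of joint lamp_hatch above 0.12 rad).
It fails at once if a loose thing on the bench is lifted, carried or pushed more than 30 mm (distance of any of polish_tin, wax_tin, thread_spool, heel_block, glue_pot, shoe_brush, hammer from where it was at the start of the episode above 0.03 m).
It also fails if it takes over 40 s, if anything falls off the work surface, if the arm or the gripper's body presses on something with over 40 N, if the wrist force passes 120 N, or if a joint passes its speed limit or range.

## Working session

There is one attempt and no reset: what is moved stays moved. The work goes in short steps, Python scripts to look and compute and a tool call to move; the robot and the scene stay as the last step left them, time stands still between calls to the robot, and variables do not carry over. Pictures are saved under pics/ and viewed, and the job is handed in when it is done.

Besides the shell and the picture viewer there is one more tool, called after ">>>" as name([rows], argument=value, ...), one row to a line, values as JSON. play_rows: Moves the arm, as the interface text tells. Its arguments: {"type":"object","properties":{"increments":{"type":"array"},"newtons":{"type":"number"}},"required":["increments"]}

```bash
mkdir -p pics; cat > h.py <<'E'
import numpy as np, cv2
from workcell import env
def save(im,n): cv2.imwrite('pics/'+n,im[:,:,::-1])
def ray(c,u,v):
    R=np.array(c['R']);t=np.array(c['t'])
    d=R.T@np.array([(u-c['cx'])/c['fx'],(v-c['cy'])/c['fy'],1]);return -R.T@t,d
def onz(c,u,v,z):
    o,d=ray(c,u,v);return o+d*(z-o[2])/d[2]
def proj(c,X):
    p=np.array(c['R'])@np.array(X,float)+np.array(c['t']);return c['fx']*p[0]/p[2]+c['cx'],c['fy']*p[1]/p[2]+c['cy']
E
python3 - <<'E'
from h import *
for n in('scene','top'):
    save(env.grab_frame(n),n+'0.png'); c=env.calibration(n)
    print(n,c['fx'],c['cx'],c['cy'],-np.array(c['R']).T@np.array(c['t']))
print(env.state())
E
```

```text
scene 615.1344391478325 325.56412840202745 226.00389469450351 [1390.72817341  597.39422449 1114.45155854]
top 527.958170686207 321.40394627287606 243.42766853484045 [ 327.12331085  -27.28860205 1584.72752041]
{'time_s': 0.1, 'qpos': array([-7.04153938e+01,  1.83472217e+01,  8.96992705e+01, -1.08078675e-04,
        7.20453226e+01, -1.14601522e+00]), 'qvel': array([-0.0326342 , -0.06737134, -0.16804111, -0.02992771,  0.03871231,
        0.07764874]), 'effort': array([ 3.88536791e-04, -4.13335419e+01, -2.32508719e+01,  7.28093041e-02,
        4.20504820e-02, -6.29132774e-05]), 'ee_pos': array([ 203.38806545, -537.35971225,  227.21291989]), 'ee_rot': array([-1.79908202e+02, -1.73358985e-03,  2.07306534e+01]), 'force': array([ 0.28874808,  0.32093139, -0.71236278]), 'torque': array([-0.01549926, -0.00296089,  0.03960265]), 'gripper_width': 91.03134482871403}
```

View pics/scene0.png

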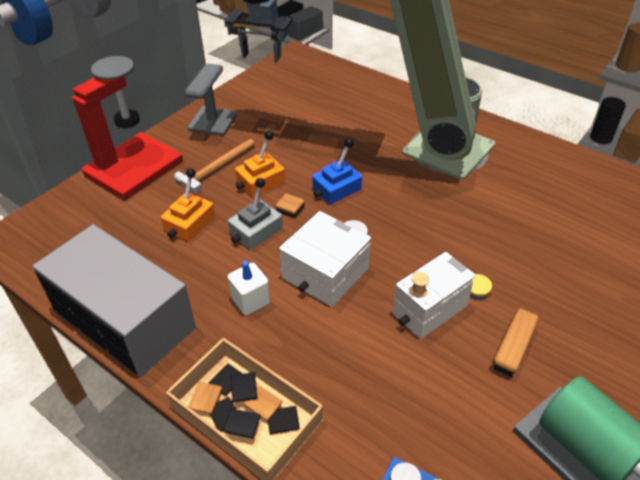

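View pics/top0.png

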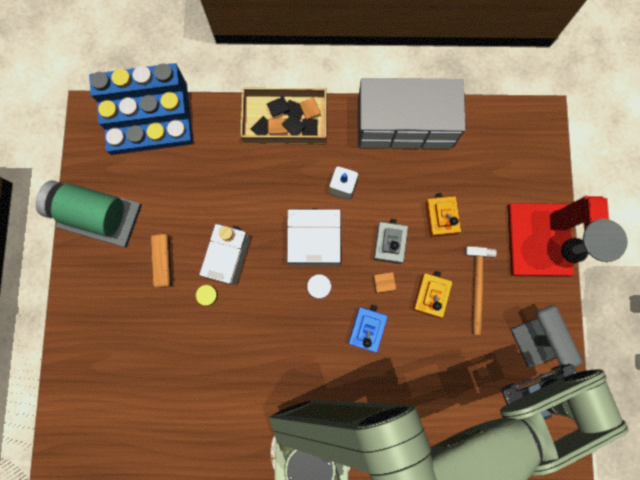

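Candidates for the isolator in the top view:
- grey (392,241), which fits the description
- orange (444,216)
- orange (433,295)
- blue (369,330)

For the hatch, the wide box is at (314,236) and the narrow one at (224,253). I choose the grey isolator and the wide box, and check both in close crops.

```bash
python3 - <<'E'
from h import *
t=cv2.imread('pics/top0.png');s=cv2.imread('pics/scene0.png')
a=cv2.resize(t[195:305,275:425],None,fx=5,fy=5,interpolation=cv2.INTER_CUBIC)
b=cv2.resize(s[170:310,220:380],None,fx=4.2,fy=4.2,interpolation=cv2.INTER_CUBIC)
cv2.imwrite('pics/ct.png',a);cv2.imwrite('pics/cs.png',b)
E
```

```text
(no output)
```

View pics/ct.png

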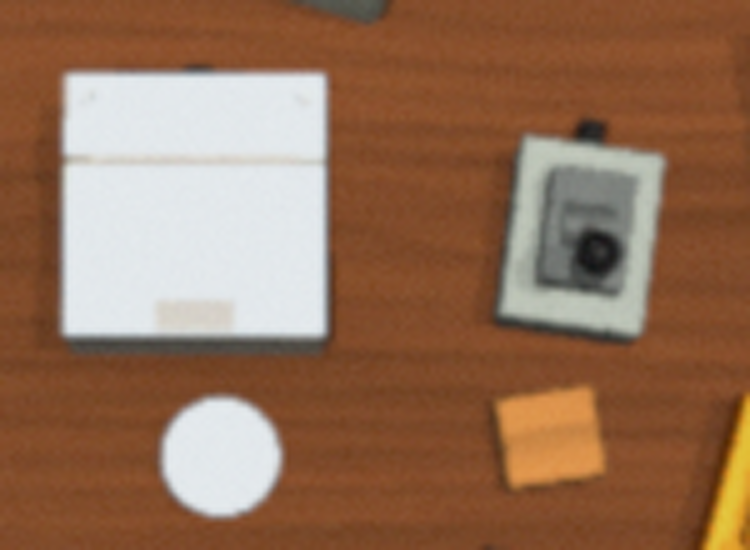

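View pics/cs.png

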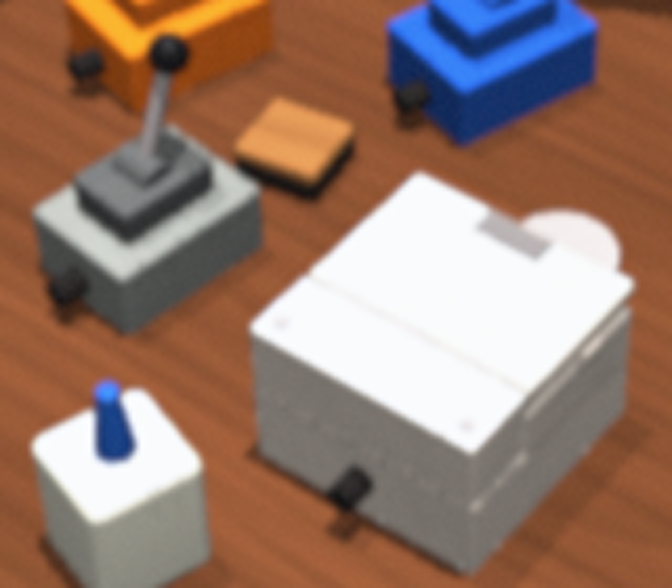

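The crops confirm both: the grey isolator, with its ball at top px ≈(394.5,245.3) and scene px ≈(259.9,182.7), and the wide box, with its pad at top ≈(313.9,258.1) and scene ≈(342.5,225.9). The lever leans towards the robot.

```bash
python3 - <<'E'
from h import *
T=env.calibration('top');S=env.calibration('scene')
def tri(a,b):
    o1,d1=ray(T,*a);o2,d2=ray(S,*b);d1/=np.linalg.norm(d1);d2/=np.linalg.norm(d2)
    A=np.stack([d1,-d2],1);k=np.linalg.lstsq(A,o2-o1,rcond=None)[0]
    p,q=o1+k[0]*d1,o2+k[1]*d2;return (p+q)/2,np.linalg.norm(p-q)
f=lambda x,y:(x/5+275-.4,y/5+195-.4)
print('ball',tri(f(598,252),(259.6,182.5)),onz(T,*f(598,252),147))
print('pad',tri(f(195,316),(342.3,225.6)),onz(T,*f(195,316),104.5))
q=[onz(T,*f(*p),50)[:2] for p in((524,135),(665,155),(638,338),(498,320))]
print('iso',np.round(q),np.mean(q,0)); q=np.array(q)
d=(q[0]-q[3]+q[1]-q[2]);print('yaw',np.degrees(np.arctan2(d[1],d[0])))
q=np.array([onz(T,*f(*p),104)[:2] for p in((63,72),(328,72),(328,337),(63,337))])
print('fuse',np.round(q),q.mean(0));d=(q[0]-q[3]+q[1]-q[2]);print('yaw',np.degrees(np.arctan2(d[1],d[0])))
for n,p,z in(('heel',(550,438),26),('polish',(222,456),26)):print(n,onz(T,*f(*p),z))
print('glue',onz(T,344,178,85),onz(T,344,178,132))
print('orange',onz(T,444,216,50),onz(T,433,295,50),'blue',onz(T,369,330,50),'ball blue',onz(T,367,343,147),'or',onz(T,436,303,147),onz(T,453,220,147))
E
```

```text
ball (array([ 576.17484485, -221.77594849,  147.83732029]), np.float64(1.76067234300223)) [ 575.79301751 -221.1595641   147.        ]
pad (array([543.40698313,   1.78440877, 106.21196371]), np.float64(0.1717459016329525)) [543.70331325   1.74518812 104.5       ]
iso [[ 663. -191.]
 [ 651. -275.]
 [ 542. -257.]
 [ 551. -175.]] [ 601.77848238 -224.48391765]
yaw -8.639387323309368
fuse [[685.  80.]
 [687. -73.]
 [533. -74.]
 [531.  76.]] [608.76260612   2.43171035]
yaw 0.8366755985459179
heel [ 484.72704887 -207.79785089   26.        ]
polish [471.77343099 -13.89856498  26.        ]
glue [785.16059413 -83.97893236  85.        ] [770.80615173 -82.20231262 132.        ]
orange [ 681.85991642 -383.37758543   50.        ] [ 446.75090281 -344.98612855   50.        ] blue [ 344.34773308 -159.1320612    50.        ] ball blue [ 308.86434622 -145.33306333  147.        ] or [ 417.6459726  -332.50509789  147.        ] [ 648.31424601 -385.59019235  147.        ]
```

>>> play_rows([
  [36,36,0,-3.3,1],
  [36,36,0,-3.3,1],
  [36,36,0,-3.3,1],
  [36,36,0,-3.3,1],
  [36,36,0,-3.3,1],
  [36,36,0,-3.3,1],
  [36,36,0,-3.3,1],
  [36,36,0,-3.3,1],
  [36,35,0,-3.3,1],
  [0,0,-20,0,1],
  [0,0,-20,0,1],
  [0,0,0,0,1],
  [0,0,0,0,1],
], newtons=20)

```text
time_s: 1.72
ee_pos: [527.8, -215.1, 188.5]
ee_rot: [180.0, -0.0, -9.0]
force: [0.4, 0.3, 0.1]
gripper_width: 0.0
```

```bash
python3 - <<'E'
from h import *
s=env.state();print(s['ee_pos'],s['ee_rot'],s['force'],s['gripper_width'])
w=env.grab_frame('wrist');a=env.grab_frame('scene')[100:300,180:400]
save(w,'w1.png');save(cv2.resize(a,None,fx=3,fy=3),'s1.png')
E
```

```text
[ 527.79822959 -215.05664787  188.51862413] [ 1.79982478e+02 -4.20991068e-02 -8.98151379e+00] [0.43577592 0.26015184 0.07743448] 0.04510420611238185
```

View pics/w1.png

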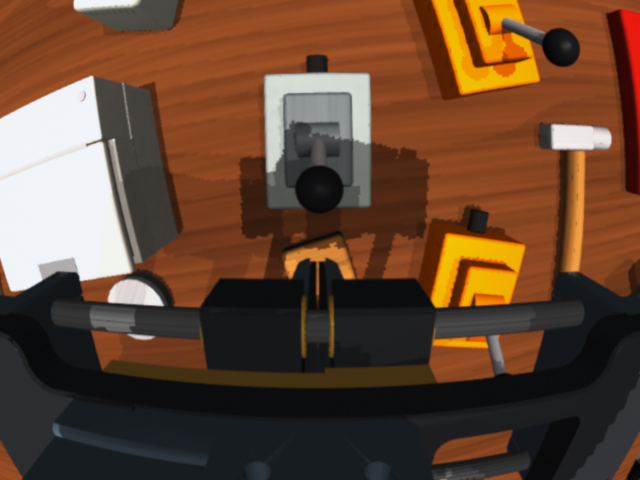

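View pics/s1.png

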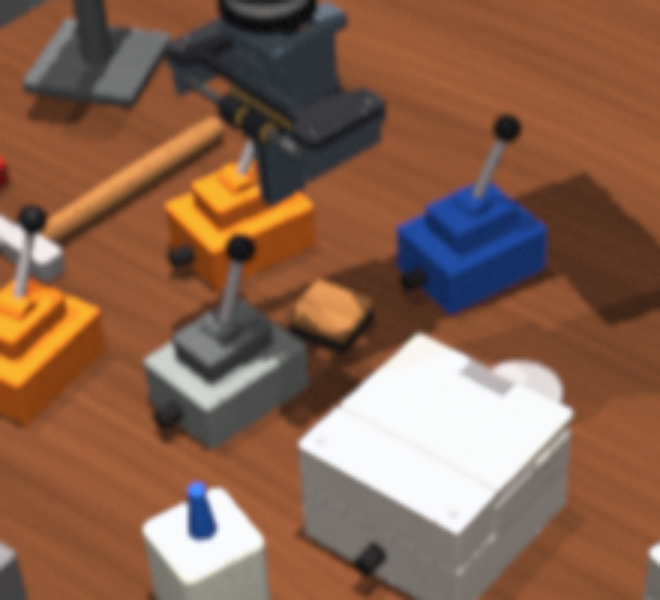

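The wrist view shows the fingers (318,300) in line with the black ball (320,188) of the grey isolator. Next I lower and push along its x axis.

>>> play_rows([
  [0,0,-25,0,1],
  [0,0,-25,0,1],
  [10,-1.5,0,0,1],
  [10,-1.5,0,0,1],
  [10,-1.5,0,0,1],
  [10,-1.5,0,0,1],
  [10,-1.5,0,0,1],
  [10,-1.5,0,0,1],
  [10,-1.5,0,0,1],
  [5,-0.8,0,0,1],
  [0,0,0,0,1],
])

```text
time_s: 3.2
ee_pos: [603.0, -226.1, 137.7]
ee_rot: [180.0, -0.0, -9.0]
force: [0.1, 0.5, 0.0]
gripper_width: 0.1
```

```bash
python3 - <<'E'
from h import *
s=env.state();print(s['ee_pos'],s['force'])
save(env.grab_frame('wrist'),'w2.png')
E
```

```text
[ 602.9724896  -226.1159352   137.74184037] [0.12340186 0.50054891 0.02211896]
```

View pics/w2.png

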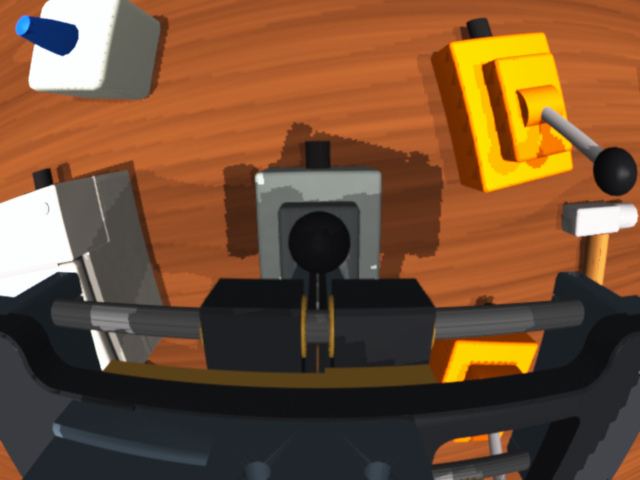

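The ball (319,242) has moved with the fingers. I continue gently to the stop.

>>> play_rows([
  [3,-0.5,0,0,1],
  [3,-0.5,0,0,1],
  [3,-0.4,0,0,1],
  [0,0,0,0,1],
])

```text
time_s: 3.75
ee_pos: [609.9, -227.3, 137.7]
ee_rot: [180.0, 0.3, -9.0]
force: [-6.1, 0.3, 1.8]
gripper_width: 0.5
```

Force is 6 N with the arm lagging, so this is the stop. I back off and look.

>>> play_rows([
  [1,0,0,0,1],
  [0,0,0,0,1],
  [-20,3,0,0,1],
  [-30,4,0,0,1],
  [0,0,50,0,1],
  [0,0,30,0,1],
])

```text
time_s: 4.5
ee_pos: [563.3, -220.7, 220.3]
ee_rot: [180.0, -0.2, -9.0]
force: [1.3, -0.9, -0.5]
gripper_width: 0.6
```

```bash
python3 - <<'E'
from h import *
s=env.state();print(s['ee_pos'],s['force'])
save(env.grab_frame('wrist'),'w3.png')
t=env.grab_frame('scene')[150:280,200:380];save(cv2.resize(t,None,fx=4,fy=4,interpolation=cv2.INTER_CUBIC),'s3.png')
print(env.state()['ee_pos'])
E
```

```text
[ 563.30514731 -220.7406235   220.30151463] [ 1.28664984 -0.85072682 -0.46462472]
[ 565.05870803 -221.39206763  222.45947724]
```

View pics/w3.png

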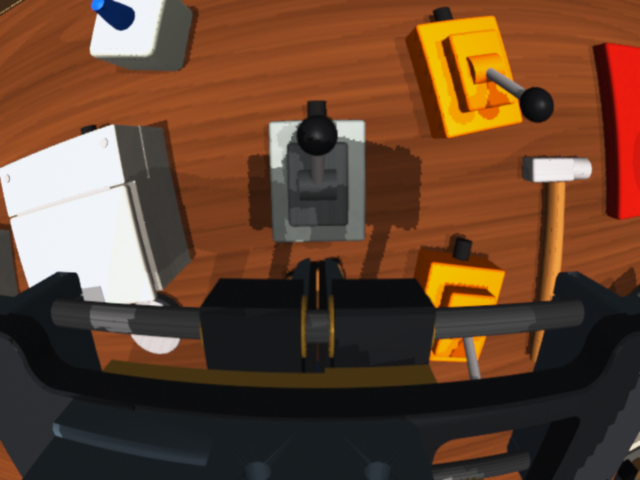

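View pics/s3.png

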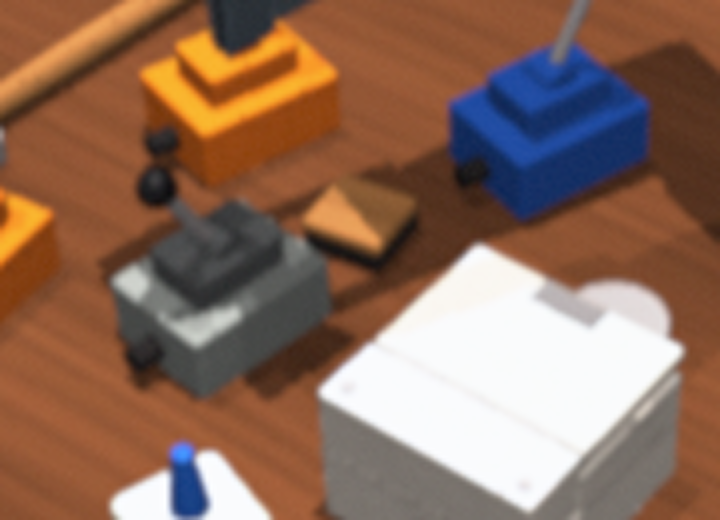

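The lever is clearly over, with the ball at wrist px (317,135). I check the angle numerically, then approach the hatch.

```bash
python3 - <<'E'
from h import *
S=env.calibration('scene');c=np.array([601.8,-224.5])
d=np.array([np.cos(np.radians(-8.6)),np.sin(np.radians(-8.6))])
for v in(0.7,.85,1.0):
    a=v-.5;p=c+d*80*np.sin(a);print(v,proj(S,[*p,72+80*np.cos(a)]))
E
```

```text
0.7 (np.float64(246.82332566799184), np.float64(189.90845488933817))
0.85 (np.float64(243.19128595929286), np.float64(193.17805591470693))
1.0 (np.float64(239.81780263882206), np.float64(196.87317606966513))
```

The measured ball at scene (238.6,196.1) matches joint ≈1.0, so the lever is off. I move over to the pad.

>>> play_rows([
  [-5,45,0,2,1],
  [-5,45,0,2,1],
  [-5,45,0,2,1],
  [-5,45,0,2,1],
  [-4,42,0,2,1],
  [0,0,-30,0,1],
  [0,0,-30,0,1],
  [0,0,-18,0,1],
  [0,0,0,0,1],
  [0,0,0,0,1],
])

```text
time_s: 5.85
ee_pos: [539.1, 1.5, 140.3]
ee_rot: [180.0, -0.1, 1.0]
force: [-0.2, 0.5, 0.3]
gripper_width: 0.2
```

```bash
python3 - <<'E'
from h import *
s=env.state();print(s['ee_pos'],s['force'])
save(env.grab_frame('wrist'),'w4.png')
t=env.grab_frame('scene')[150:310,250:430];save(cv2.resize(t,None,fx=3.5,fy=3.5,interpolation=cv2.INTER_CUBIC),'s4.png')
E
```

```text
[539.08757766   1.53155398 140.32135735] [-0.20816234  0.4853963   0.29981652]
```

View pics/w4.png

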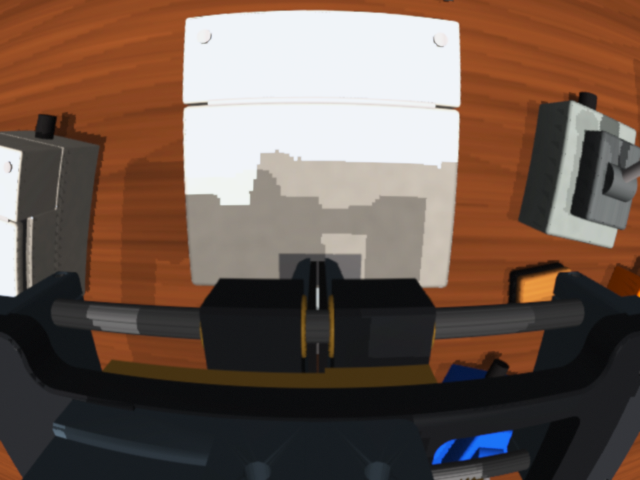

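View pics/s4.png

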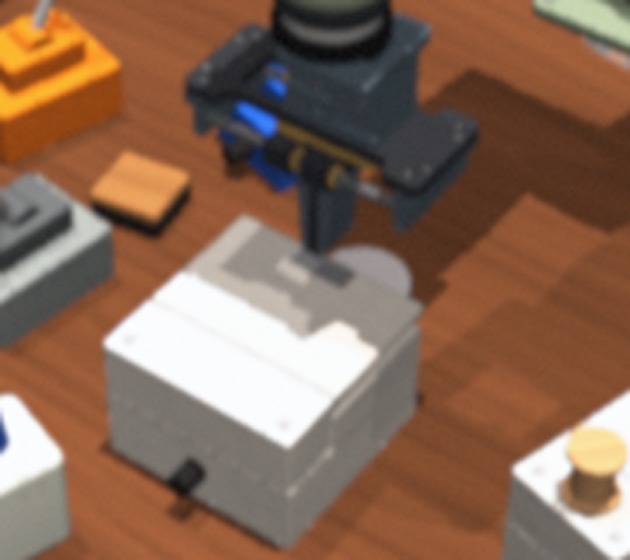

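The finger is in line with the pad (wrist ≈(318,268)). I lower it in small steps.

>>> play_rows([
  [0,0,-9,0,1],
  [0,0,-9,0,1],
  [0,0,-2,0,1],
  [0,0,-2,0,1],
  [0,0,-1.5,0,1],
  [0,0,-1.5,0,1],
  [0,0,0,0,1],
])

```text
time_s: 6.82
ee_pos: [538.4, 1.5, 115.0]
ee_rot: [180.0, 0.0, 1.0]
force: [-1.3, -0.6, 3.9]
gripper_width: 0.4
```

>>> play_rows([
  [0,0,-1,0,1],
  [0,0,-1,0,1],
  [0,0,0,0,1],
])

```text
time_s: 7.2
ee_pos: [538.5, 1.5, 112.9]
ee_rot: [180.0, 0.0, 1.0]
force: [-2.7, 0.7, 2.7]
gripper_width: 0.2
```

>>> play_rows([
  [0,0,-1,0,1],
  [0,0,0,0,1],
])

```text
time_s: 7.45
ee_pos: [538.6, 1.5, 112.1]
ee_rot: [180.0, -0.0, 1.0]
force: [-3.3, -0.6, 5.2]
gripper_width: 0.8
```

>>> play_rows([
  [0,0,-1,0,1],
  [0,0,0,0,1],
])

```text
time_s: 7.7
ee_pos: [538.6, 1.5, 111.8]
ee_rot: [180.0, -0.0, 1.0]
force: [-5.2, -0.4, 8.6]
gripper_width: 0.8
```

That is the hard stop: 8.6 N, about 6.7 mm in. I release upwards.

>>> play_rows([
  [0,0,15,0,1],
  [-10,0,30,0,1],
  [-10,0,40,0,1],
  [-15,0,40,0,1],
  [-15,0,30,0,1],
  [-20,0,0,0,1],
  [-20,0,0,0,1],
  [-20,0,0,0,1],
  [0,0,0,0,1],
  [0,0,0,0,1],
])

```text
time_s: 8.95
ee_pos: [429.3, 1.5, 266.2]
ee_rot: [180.0, -0.1, 1.0]
force: [0.4, 0.5, 0.2]
gripper_width: 0.1
```

```bash
python3 - <<'E'
from h import *
s=env.state();print(s['ee_pos'],s['force'])
save(env.grab_frame('wrist'),'w5.png')
save(env.grab_frame('scene'),'s5.png')
E
```

```text
[429.2972011    1.48292284 266.20619201] [0.39885101 0.53806586 0.16162689]
```

View pics/w5.png

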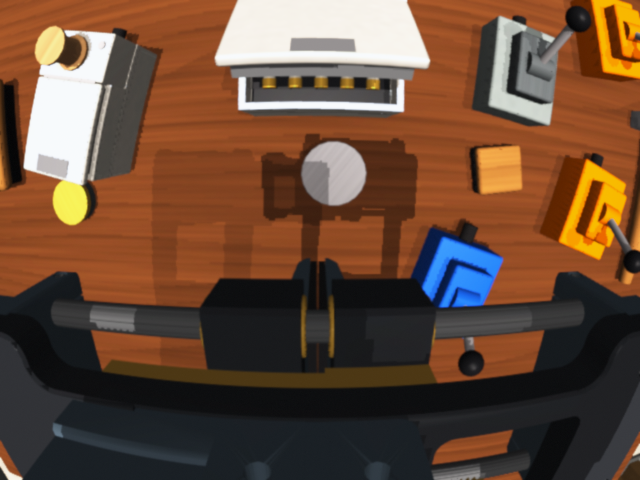

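View pics/s5.png

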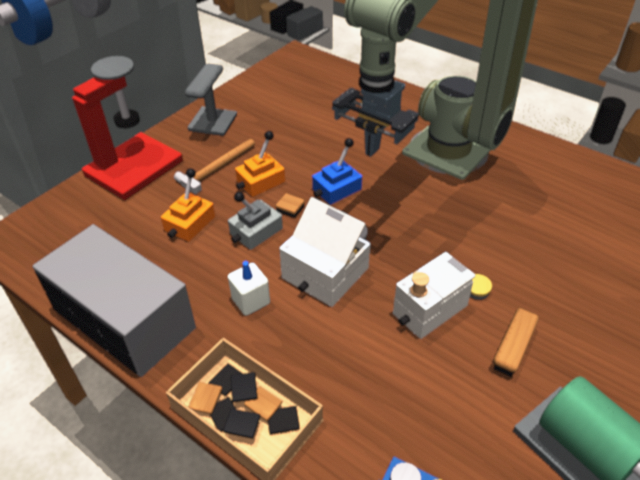

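The wide hatch is open (fuses visible at wrist (320,83)), the lever is over, the narrow hatch is shut and the tins are in place. I take one check of the hatch angle, then hand in.

```bash
python3 - <<'E'
from h import *
S=env.calibration('scene')
im=env.grab_frame('scene');save(cv2.resize(im[180:310,260:390],None,fx=4,fy=4,interpolation=cv2.INTER_CUBIC),'s6.png')
for v in(.5,.6,.75):
    dx,dz=-91,7.5; # pad relative to hinge
    x=634+dx*np.cos(v)+dz*np.sin(v);z=97-dx*np.sin(v)+dz*np.cos(v);u,w=proj(S,[x,2,z]);print(v,(u-260)*4,(w-180)*4)
print(env.state()['force'])
E
```

```text
0.5 315.6445671622539 145.23407881201626
0.6 310.18436039901326 141.0522761004778
0.75 300.48767601488 137.38472003519257
[ 0.33036276 -0.20440515  0.31191705]
```

View pics/s6.png

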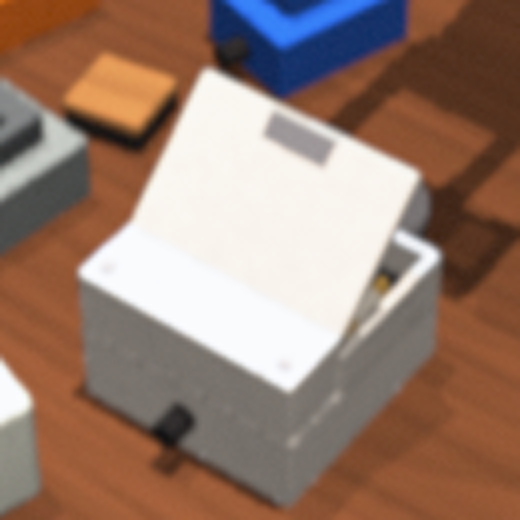

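The pad is at crop (300,138), which matches the 0.75 rad prediction of (300,137).

```bash
python3 -c "
from workcell import env
print(env.job_done())"
```

```text
the job is handed in; nothing more can be done
None
```

The isolator is off and the wide hatch is open after one press; I handed the job in at about 9 s on the robot's clock. No verdict was given.

- **Isolator:** I pushed the grey lever away from the robot until it met its stop, with about 6 N on the tool. In the scene picture the ball lay within about 1.5 px of where a joint value of 1.0 would put it.
- **Wide hatch:** I pressed the pad once, about 6.7 mm down to the hard stop, then drew the finger up. The force reached 8.6 N, above the advised 6 N. The hatch popped up, and the pad's pixel matched the prediction for 0.75 rad in the last picture.
- **Everything else:** in the last pictures the narrow hatch is shut and the loose things look unmoved. The arm stands clear, with under 1 N on the tool.

I could not see the latch counter directly. That it counted one press follows only from the single press and the open hatch. No check disagreed.

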